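Cover the condiment pots with their own lids

TASK

Cover the three white ceramic pots with the three round wooden lids, each pot with the lid of its own size (small, medium, large), set down gently and lying flat and fully home with its plug in the mouth. Leave the pots standing where they are, and do not shift the square lid, the teacup, the bowl or the lunch box.

Things in the scene. Friction and masses are not known exactly. Their poses are not given: they have to be found in the camera images.
- lid_small: The small round wooden lid, loose, lying right way up: a disc 76 mm across and 8 mm thick, under it a locating plug 40 mm across and 6 mm deep (on which it stands on the counter), on top a dark wooden upright cylindrical knob 22 mm across and 30 mm tall. 44 mm tall in all. Origin: centre of the plug's underside, z up along the knob (disc from 6 to 14 mm, knob from 14 to 44 mm). 35 to 70 g.
- lid_medium: The medium round wooden lid, loose, lying right way up: a disc 98 mm across and 8 mm thick, under it a locating plug 62 mm across and 6 mm deep (on which it stands on the counter), on top a dark wooden upright cylindrical knob 22 mm across and 30 mm tall. 44 mm tall in all. Origin: centre of the plug's underside, z up along the knob (disc from 6 to 14 mm, knob from 14 to 44 mm). 56 to 112 g.
- lid_large: The large round wooden lid, loose, lying right way up: a disc 120 mm across and 8 mm thick, under it a locating plug 84 mm across and 6 mm deep (on which it stands on the counter), on top a dark wooden upright cylindrical knob 22 mm across and 30 mm tall. 44 mm tall in all. Origin: centre of the plug's underside, z up along the knob (disc from 6 to 14 mm, knob from 14 to 44 mm). 77 to 154 g.
- pot_small: The small round white ceramic pot, loose, open at the top, straight-sided: 66 mm across outside, 56 mm inside, 45 mm tall, floor 6 mm thick. Origin: centre of its underside, z up. With the small lid home, the disc lies on the rim and the lid's origin is 39 mm above the pot's, the plug inside the mouth with 8 mm to spare all round.
- pot_medium: The medium round white ceramic pot, loose, open at the top, straight-sided: 88 mm across outside, 78 mm inside, 45 mm tall, floor 6 mm thick. Origin: centre of its underside, z up. With the medium lid home, the disc lies on the rim and the lid's origin is 39 mm above the pot's, the plug inside the mouth with 8 mm to spare all round.
- pot_large: The large round white ceramic pot, loose, open at the top, straight-sided: 110 mm across outside, 100 mm inside, 45 mm tall, floor 6 mm thick. Origin: centre of its underside, z up. With the large lid home, the disc lies on the rim and the lid's origin is 39 mm above the pot's, the plug inside the mouth with 8 mm to spare all round.
- lid_square: Bystander: a square wooden lid of the same wood and with the same knob, 96 mm square, 44 mm tall; belongs to no pot here. Origin: centre of its underside.
- teacup: Bystander: white ceramic teacup with a loop handle, flaring from 42 mm across at the foot to 86 mm at the thin rim, 55 mm tall; the handle reaches 66 mm out from the axis along its +y. Origin: centre of its underside, z up.
- bowl: Bystander: blue plastic bowl, 140 mm across, 60 mm tall, at the left far side. Origin: centre of its underside.
- lunchbox: Bystander: closed stainless lunch box with clips, 132 x 176 mm, 56 mm tall, at the right far side. Origin: centre of its underside.
There are look-alikes about, which are no part of the job. Leave any pink or purple look-alike of the lid_small alone.

How it is judged:
By the outcome, as a careful person would: the job done as asked, in the order asked, and still so for the second after the job is handed in, with the robot touching nothing.
It also fails if it takes over 90 s, if anything falls off the work surface, if the arm or the gripper's body presses on something with over 40 N, if the wrist force passes 120 N, or if a joint passes its speed limit or range.

ROBOT

A 7-joint arm with a two-finger parallel gripper is mounted at the origin on the work surface. World frame = base frame: x ahead of the robot, y to its left, z up, the work surface at z = 0. Lengths are in m, angles in rad, forces in N, time in s.
With the tool pointing down it reaches from about 0.425 to 0.95 m from the base axis. Payload 4.7 kg.
Tool frame: the origin (TCP) lies at the very end of the fingers, on their centre line; the grasp point (between the pads) lies grip_depth behind it (grip_depth is the distance from the TCP to the grasp point, in m); z points along the fingers, y is the line along which they close (so a half turn about z gives the same grasp; the last joint's range is limited). The gripper opens to 87 mm and grips with 3 to 60 N. Pads are 19 mm wide; open, the fingers measure 117 mm over their backs; the gripper's body (75 mm by 190 mm) begins 51 mm behind the grasp point.
Start: joints at [-1.364, 0.469, -0.049, 1.532, 0.024, 1.141, -0.082], TCP at [0.158, 0.656, 0.223] pointing down, gripper open.
Joint ranges: [-2.59, 2.59], [-0.33, 1.99], [-1.39, 1.29], [0.1, 2.45], [-1.04, 4.18], [0.21, 1.99], [-2.66, 2.66]. Speed limits (rad/s): [2.57, 2.57, 3.14, 3.14, 3.14, 3.14, 3.14].

INTERFACE

Orientations are given as a rotation vector (axis times angle).
In Python, from cell import * gives the robot as it stands. The module is installed in compiled form; this text tells all that it offers.
- The arm moves only by the shell command python3 -m crank 'ROWS' [FORCE]. ROWS is JSON, a list of rows, each a list of 5 numbers: the closure, from 0 (fully open) to 1 (shut), then the shift along the tool's x, y, z in cm, then the turn about the tool's z in degrees. In form: [[grip, dx, dy, dz, roll], ...]. A call has 1 to 20 rows; each row is the pose to reach, as a shift and turn from the pose commanded when the call began, along the tool's axes at that moment; what a row does not reach only later rows make up. A row lasts 1/10 s, in which the tool goes at most 50 mm and 8.59 degrees, less where a joint would pass 70% of its speed; a pose out of reach is approached as far as the arm can. A call with a gripper value outside its range is refused whole. The fingers move at their own pace and stop on an object; FORCE is the grip in N (left out, the last holds). Time passes only in rows, so rows that repeat a pose let the fingers close. It gives the time, the measured TCP pose, the force, the opening and the grip force at its end, in the units of the state.
- read_state(): the state, without advancing time (a new reading comes with each control period).
- capture(name): name is "scene" or "top" or "wrist"; returns (picture, depth): 400x640x3 uint8, red, green, blue; 400x640 float32, m along the optical axis (not along the pixel's ray), 0 where there is no reading.
- camera_model(name): a dict with "K" (3x3 intrinsics, pixels), "origin" and "rotation" of the camera in the world; the wrist camera has in their place "T_tool_cam" (4x4, takes a point from camera to tool coordinates, whose origin is the TCP and whose axes are the flange's). Camera axes: x right, y up, looking along -z (the intrinsics and any distortion apply to the point x, -y, -z); pixel columns grow to the right and rows downward; lengths in m; the calibration is good to about 2 mm. The wrist camera is an equidistant fisheye: a pixel r from the principal point sees the ray r / f radians off the axis. A picture is of the moment at which its call begins: read the wrist's pose just before it. camera_model takes no time and is no camera call.
- hand_in(): hands the job in; it is judged then, once.
Trained networks look in the newest picture that a camera, given by its name, has taken for a name from the list of things; names that differ only in an ending like _2 or _b are one class to them, and where a whole thing is asked for, a point or a joint stands for the part that bears it (a point fixed in the world has none). Each returns a list of dicts, best first, with "score" (0 to 1); they miss things now and then, are a little off and sometimes report something else, mostly with a low value. They report only what shows in the picture. A call takes as long as a camera call. They do not tell look-alikes from the thing itself.
- silhouettes(camera, thing): "mask" (400x640 bool, what is visible of it) and "centre" ([row, column] in pixels, amid what is visible of it).
The state is a dict: "time": time; "joint_positions": joint angles; "qvel": joint speeds; "joint_torque": joint torques, N m; "position": TCP position; "tool_rot": TCP orientation; "ft_force": force on the tool from outside, world axes, zero at the start; "moment": the same for the moment, N m; "finger_gap": finger opening in m; "gripper_force": force on a finger pad.
Only numpy, scipy, OpenCV 4.12 (cv2) and the standard library are available. Lean on these libraries where they do the work, as an engineer would, in place of code of your own. Each camera call takes 0.05 s, during which the arm holds its last target. There are 200 camera calls.

## Working session

There is one attempt and no reset: what is moved stays moved. The work goes in short steps, Python scripts to look and compute and a shell command to move; the robot and the scene stay as the last step left them, time stands still between calls to the robot, and variables do not carry over. Pictures are saved under pics/ and viewed, at most 14 in all, crops included, and the job is handed in when it is done.

```bash
mkdir -p pics; cat > h.py <<'E'
from cell import *
import numpy as np, cv2
from scipy.spatial.transform import Rotation as R
def cloud(name,depth):
    m=camera_model(name);K=np.array(m["K"]);v,u=np.mgrid[0:400,0:640]
    x=(u-K[0,2])/K[0,0]*depth;y=-(v-K[1,2])/K[1,1]*depth
    return np.stack([x,y,-depth],-1)@np.array(m["rotation"]).T+np.array(m["origin"])
E
python3 - <<'E'
from h import *
for n in ("top","scene"):
    p,d=capture(n); np.savez(n,p=p,d=d); cv2.imwrite(f"pics/{n}0.png",p[:,:,::-1])
    m=camera_model(n); print(n,m)
s=read_state(); print(s["position"],R.from_rotvec(s["tool_rot"]).as_matrix(),s["finger_gap"])
E
```

```text
top {'K': array([[473.6423302 ,   0.        , 323.65950006],
       [  0.        , 473.6423302 , 203.27143656],
       [  0.        ,   0.        ,   1.        ]]), 'origin': array([0.27091804, 0.06023068, 1.43643628]), 'rotation': array([ 0.16923239, -0.17846312, -1.68441168])}
scene {'K': array([[405.79270356,   0.        , 323.25541232],
       [  0.        , 405.79270356, 195.14782257],
       [  0.        ,   0.        ,   1.        ]]), 'origin': array([ 0.89520232, -0.59798074,  0.81771786]), 'rotation': array([0.72491092, 0.17903881, 0.49139921])}
[0.15756821 0.65580647 0.22162322] [[-9.72343167e-01  2.33556581e-01 -2.97718090e-04]
 [ 2.33556745e-01  9.72341681e-01 -1.70331901e-03]
 [-1.08337657e-04 -1.72574467e-03 -9.99998505e-01]] 0.08700650710180567
```

View pics/top0.png

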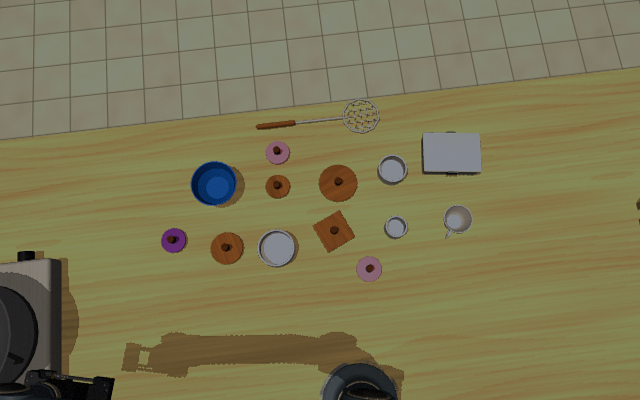

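View pics/scene0.png

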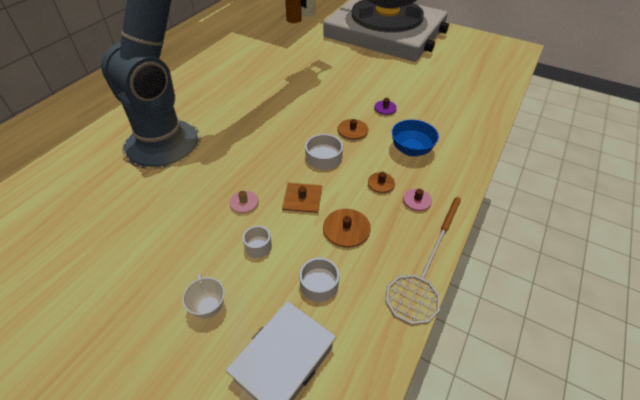

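```bash
sed -i 's/np.array(m\["rotation"\]).T/R.from_rotvec(m["rotation"]).as_matrix().T/' h.py
python3 - <<'E'
from h import *
for n in ("top",):
    z=np.load(n+".npz"); P=cloud(n,z["d"])
    for t in ("lid_small","lid_medium","lid_large","pot_small","pot_medium","pot_large","lid_square","teacup","bowl","lunchbox"):
        for o in silhouettes(n,t)[:4]:
            k=o["mask"]&(z["d"]>0); q=P[k]
            if len(q)==0: continue
            lo,hi=np.percentile(q,[2,98],axis=0)
            print(n,t,round(o["score"],2),np.round(o["centre"]),k.sum(),"mid",np.round((lo+hi)[:2]/2,3),"ext",np.round((hi-lo)[:2],3),"z",np.round([lo[2],hi[2]],3), z["p"][k].mean(0).round())
E
```

```text
top lid_small 0.81 [188. 277.] 441 mid [0.655 0.17 ] ext [0.067 0.067] z [0.008 0.046] [101.  59.  25.]
top lid_small 0.76 [150. 278.] 417 mid [0.766 0.16 ] ext [0.068 0.066] z [0.008 0.047] [122.  84.  95.]
top lid_small 0.68 [244. 176.] 492 mid [0.526 0.5  ] ext [0.069 0.067] z [0.006 0.046] [88. 42. 93.]
top lid_small 0.66 [269. 371.] 518 mid [ 0.369 -0.075] ext [0.068 0.069] z [0.002 0.045] [126.  92. 102.]
top lid_medium 0.83 [248. 223.] 762 mid [0.482 0.341] ext [0.082 0.087] z [0.009 0.045] [108.  63.  27.]
top lid_large 0.88 [182. 335.] 1120 mid [ 0.643 -0.017] ext [0.108 0.106] z [0.006 0.044] [107.  63.  27.]
top pot_small 0.62 [224. 395.] 401 mid [ 0.481 -0.17 ] ext [0.059 0.061] z [0.    0.048] [115. 116. 118.]
top pot_small 0.16 [190. 275.] 460 mid [0.656 0.17 ] ext [0.069 0.067] z [0.004 0.046] [101.  60.  26.]
top pot_medium 0.56 [169. 389.] 703 mid [ 0.661 -0.186] ext [0.082 0.081] z [0.001 0.048] [114. 114. 116.]
top pot_large 0.96 [246. 275.] 1167 mid [0.461 0.19 ] ext [0.103 0.1  ] z [-0.     0.048] [122. 123. 126.]
top teacup 0.87 [221. 456.] 694 mid [ 0.481 -0.355] ext [0.079 0.077] z [-0.001  0.057] [115. 112. 107.]
top bowl 0.82 [184. 214.] 1595 mid [0.679 0.359] ext [0.122 0.123] z [0.002 0.063] [ 12.  50. 101.]
top lunchbox 0.96 [156. 450.] 2469 mid [ 0.686 -0.371] ext [0.128 0.171] z [0.017 0.062] [124. 127. 131.]
```

The top view shows four small-lid candidates: brown (188,277), pink (152,278), purple (240,174) and pink (269,370). Only the brown one is plain wood with the right size, so it is lid_small. By size, lid_medium is at (248,227) and lid_large at (183,338). The square lid is at (231,334). The pots are large (248,277), medium (169,392) and small (227,396), and the teacup with its handle is at (219,457). I'll check this in one crop and refine the centres.

```bash
cat >> h.py <<'E'
def circ(q):
    A=np.c_[2*q[:,:2],np.ones(len(q))]; 
    s=np.linalg.lstsq(A,(q[:,:2]**2).sum(1),rcond=None)[0]; return s[0],s[1],np.sqrt(s[2]+s[0]**2+s[1]**2)
def measure(n="top"):
    p,d=capture(n);P=cloud(n,d);v,u=np.mgrid[0:400,0:640];out={}
    for t,g in (("lid_small",(.655,.17)),("lid_medium",(.482,.341)),("lid_large",(.643,-.017)),("pot_small",(.481,-.17)),("pot_medium",(.661,-.186)),("pot_large",(.461,.19)),("lid_square",(.5,0))):
        r=np.hypot(P[...,0]-g[0],P[...,1]-g[1]); k=(d>0)&(r<.07)&(P[...,2]>.036)
        q=P[k]
        if len(q): print(n,t,len(q),"mean",q.mean(0).round(4),"med",np.median(q,0).round(4),"circ",np.round(circ(q),4))
    return p
E
python3 - <<'E'
from h import *
for n in("top","scene"):
    p=measure(n)
    if n=="top": cv2.imwrite("pics/crop1.png",cv2.resize(p[130:290,150:410,::-1],None,fx=3,fy=3,interpolation=cv2.INTER_CUBIC))
import cell; print([x for x in dir(cell) if x[0]!="_"], getattr(cell,"grip_depth",None))
E
```

```text
top lid_small 40 mean [0.6555 0.1698 0.0431] med [0.6555 0.1698 0.0439] circ [0.6557 0.1703 0.0078]
top lid_medium 43 mean [0.4824 0.3411 0.0445] med [0.482  0.3413 0.0452] circ [0.4825 0.3411 0.0077]
top lid_large 41 mean [ 0.6441 -0.0167  0.0427] med [ 0.6443 -0.017   0.0431] circ [ 0.6445 -0.0169  0.0079]
top pot_small 125 mean [ 0.4819 -0.1705  0.0439] med [ 0.4819 -0.1704  0.044 ] circ [ 0.4821 -0.1707  0.0304]
top pot_medium 170 mean [ 0.6616 -0.1887  0.0436] med [ 0.6636 -0.1904  0.0436] circ [ 0.6617 -0.1872  0.0413]
top pot_large 219 mean [0.4626 0.1912 0.0444] med [0.4641 0.1916 0.045 ] circ [0.4619 0.1905 0.0522]
top lid_square 39 mean [0.4953 0.0154 0.0438] med [0.4957 0.0152 0.0436] circ [0.4953 0.0152 0.0076]
scene lid_small 46 mean [0.6597 0.1659 0.0425] med [0.6596 0.1651 0.043 ] circ [0.6592 0.1671 0.008 ]
scene lid_medium 35 mean [0.486  0.338  0.0417] med [0.4851 0.3376 0.0422] circ [0.4853 0.3391 0.0086]
scene lid_large 62 mean [ 0.6476 -0.0207  0.0424] med [ 0.6474 -0.0218  0.0428] circ [ 0.6474 -0.0197  0.0082]
scene pot_small 239 mean [ 0.4862 -0.1739  0.0426] med [ 0.4861 -0.1735  0.0435] circ [ 0.486  -0.1737  0.0304]
scene pot_medium 370 mean [ 0.6659 -0.1903  0.0426] med [ 0.6663 -0.1904  0.0434] circ [ 0.6653 -0.1899  0.0414]
scene pot_large 276 mean [0.466  0.1875 0.042 ] med [0.4661 0.1859 0.0427] circ [0.4651 0.1881 0.0523]
scene lid_square 51 mean [0.4996 0.0112 0.0419] med [0.5004 0.0106 0.042 ] circ [0.4984 0.0126 0.0082]
['MotionError', 'camera_model', 'capture', 'grip_depth', 'hand_in', 'read_state', 'silhouettes'] 0.0187
```

View pics/crop1.png

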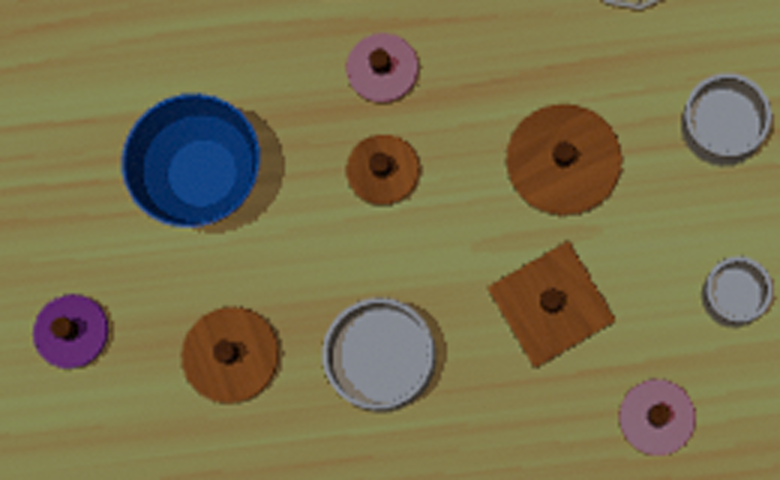

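The crop confirms it: the plain brown round lids are small (380,168), medium (230,353) and large (565,158). Next I'll go above the medium lid.

```bash
cat > go.py <<'E'
from h import *
import sys
T=dict(ls=(.6575,.1687),lm=(.484,.340),ll=(.646,-.0183),ps=(.484,-.172),pm=(.6635,-.1885),pl=(.4635,.1893))
s=read_state();M=R.from_rotvec(s["tool_rot"]).as_matrix();p=np.array(s["position"])
x,y=T[sys.argv[1]];z=float(sys.argv[2])
print("shift cm",((np.array([x,y,z])-p)@M*100).round(2),"pos",p.round(4),"t",round(s["time"],2),"gap",round(s["finger_gap"],4),"tilt",M[:,2].round(4))
E
python3 go.py lm 0.12
```

```text
shift cm [-39.12 -23.14  10.26] pos [0.1576 0.6564 0.2226] t 0.7 gap 0.0865 tilt [-0.e+00  1.e-04 -1.e+00]
```

```bash
python3 -m crank '[[0,-4,-2.3,0,0],[0,-8,-4.6,0,0],[0,-12,-6.9,0,0],[0,-16,-9.2,0,0],[0,-20,-11.6,0,0],[0,-24,-14,1,0],[0,-28,-16.4,3,0],[0,-32,-18.8,5,0],[0,-36,-21.1,7,0],[0,-39.1,-23.1,10.3,0],[0,-39.1,-23.1,10.3,0],[0,-39.1,-23.1,10.3,0],[0,-39.1,-23.1,10.3,0],[0,-39.1,-23.1,10.3,0]]' 20; python3 go.py lm 0.018
python3 - <<'E'
from h import *
p,d=capture("wrist"); cv2.imwrite("pics/w1.png",p[:,:,::-1]); print(camera_model("wrist"))
E
```

```text
time: 2.1
position: [0.4832, 0.3426, 0.1206]
tool_rot: [0.365, 3.12, 0.003]
ft_force: [0.1, 0.4, 0.5]
finger_gap: 0.087
gripper_force: 0.0
shift cm [-0.13 -0.25 10.26] pos [0.4832 0.3426 0.1206] t 2.1 gap 0.087 tilt [ 0.0011  0.0021 -1.    ]
{'K': array([[309.70691629,   0.        , 319.81825519],
       [  0.        , 309.70691629, 198.61564915],
       [  0.        ,   0.        ,   1.        ]]), 'T_tool_cam': array([[-9.83864451e-04,  9.69682554e-01,  2.44366071e-01,
         6.70069131e-02],
       [ 9.99999073e-01,  7.23967752e-04,  1.15337059e-03,
        -3.62035356e-04],
       [ 9.41490188e-04,  2.44366979e-01, -9.69682367e-01,
        -1.62206305e-01],
       [ 0.00000000e+00,  0.00000000e+00,  0.00000000e+00,
         1.00000000e+00]])}
```

View pics/w1.png

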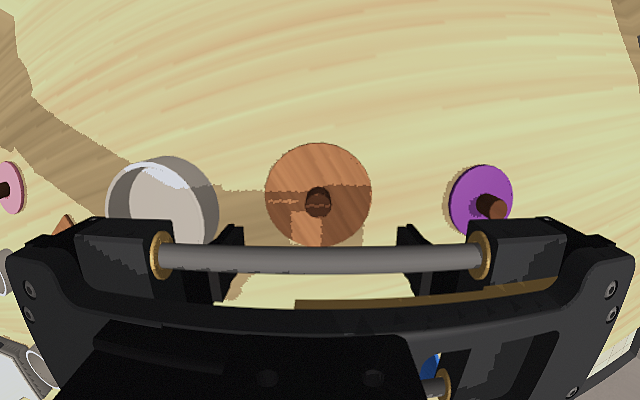

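The wrist view shows the medium lid's knob at (318,202), midway between the fingertips (243 and 397). The large pot is to its left and the purple look-alike to its right. I'll refine with wrist depth.

```bash
cat > wr.py <<'E'
from h import *
import sys
g=np.array([float(sys.argv[1]),float(sys.argv[2])]) if len(sys.argv)>2 else None
z0,z1,rad=(float(a) for a in sys.argv[3:6])
S=[];
for i in range(2):
    s=read_state(); S.append(s["position"]); p,d=capture("wrist")
m=camera_model("wrist");K=np.array(m["K"]);v,u=np.mgrid[0:400,0:640]
a=(u-K[0,2])/K[0,0];b=(v-K[1,2])/K[1,1];r=np.hypot(a,b)+1e-9
t=np.tan(np.minimum(r,1.5)); C=np.stack([a/r*t*d,-b/r*t*d,-d,np.ones_like(d)],-1)
Q=(C@np.array(m["T_tool_cam"]).T)[...,:3]   # tool coords
M=R.from_rotvec(s["tool_rot"]).as_matrix(); W=Q@M.T+np.array(s["position"])
k=(d>0)&(d<.6)&(np.hypot(W[...,0]-g[0],W[...,1]-g[1])<rad)&(W[...,2]>z0)&(W[...,2]<z1)
k&=~((np.abs(Q[...,0])<.03)&(Q[...,2]<.0))
q=W[k]; c=circ(q); print("pos",np.round(S,4).tolist(),len(q),"circ world",np.round(c,4),"z",np.median(q[:,2]).round(4))
print("circ centre in tool cm",((np.array([c[0],c[1],0])-s["position"])@M*100).round(2)[:2])
E
python3 wr.py .484 .340 .038 .052 .03
```

```text
pos [[0.4832, 0.3424, 0.1206], [0.4833, 0.3421, 0.1205]] 535 circ world [0.4812 0.3408 0.0075] z 0.0437
circ centre in tool cm [ 0.18 -0.19]
```

```bash
python3 -m crank '[[0,0.1,-0.2,3,0],[0,0.1,-0.2,6,0],[0,0.1,-0.2,8,0],[0,0.1,-0.2,9,0],[0,0.1,-0.2,9.7,0],[0,0.1,-0.2,10.2,0],[0,0.1,-0.2,10.2,0],[0,0.1,-0.2,10.2,0],[0.5,0.1,-0.2,10.2,0],[1,0.1,-0.2,10.2,0],[1,0.1,-0.2,10.2,0],[1,0.1,-0.2,10.2,0],[1,0.1,-0.2,10.2,0],[1,0.1,-0.2,10.2,0],[1,0.1,-0.2,10.2,0]]' 20
```

```text
time: 3.75
position: [0.4824, 0.3387, 0.0175]
tool_rot: [-0.37, -3.12, -0.0]
ft_force: [-0.0, -0.3, -0.5]
finger_gap: 0.0389
gripper_force: 0.0
```

```bash
python3 -m crank '[[1,0,0,0,0],[1,0,0,0,0],[1,0,0,0,0],[1,0,0,0,0],[1,0,0,0,0],[1,0,0,-1,0],[1,0,0,-3,0],[1,0,0,-6,0],[1,0,0,-9,0],[1,0,0,-11,0],[1,0,0,-11,0],[1,0,0,-11,0],[1,0,0,-11,0]]' 20; python3 go.py pm 0.127; python3 wr.py .482 .339 .09 .145 .06
```

```text
time: 5.05
position: [0.4815, 0.338, 0.1263]
tool_rot: [-0.369, -3.118, 0.003]
ft_force: [-0.1, 0.5, -1.7]
finger_gap: 0.0215
gripper_force: 20.0
shift cm [-2.999e+01 -4.694e+01 -3.000e-02] pos [0.4815 0.338  0.1263] t 5.05 gap 0.0215 tilt [-0.0022 -0.0017 -1.    ]
pos [[0.4815, 0.338, 0.1263], [0.4815, 0.338, 0.1261]] 10197 circ world [0.4742 0.3391 0.0321] z 0.1226
circ centre in tool cm [ 0.71 -0.03]
```

```bash
python3 -m crank '[[1,-1,-1.6,0,0],[1,-3,-4.7,0,0],[1,-5.5,-8.6,0,0],[1,-8,-12.5,0,0],[1,-10.5,-16.4,0,0],[1,-13,-20.4,0,0],[1,-15.5,-24.3,0,0],[1,-18,-28.2,0,0],[1,-20.5,-32.1,0,0],[1,-23,-36,0,0],[1,-25.5,-40,0,0],[1,-27.5,-43.1,0,0],[1,-29,-45.4,0,0],[1,-30,-46.9,0,0],[1,-30,-46.9,0,0],[1,-30,-46.9,0,0],[1,-30,-46.9,0,0],[1,-30,-46.9,0,0],[1,-30,-46.9,0,0]]'; python3 go.py pm 0.058; python3 wr.py .6635 -.1885 .035 .055 .06
python3 - <<'E'
from h import *
p,d=capture("wrist"); cv2.imwrite("pics/w2.png",p[:,:,::-1])
E
```

```text
time: 7.05
position: [0.6646, -0.1859, 0.1277]
tool_rot: [-0.367, -3.12, -0.001]
ft_force: [0.0, -0.4, -2.0]
finger_gap: 0.0214
gripper_force: 20.0
shift cm [ 0.05 -0.29  6.97] pos [ 0.6646 -0.1859  0.1277] t 7.05 gap 0.0214 tilt [ 0.e+00  7.e-04 -1.e+00]
pos [[0.6646, -0.1859, 0.1277], [0.6646, -0.1863, 0.1277]] 296 circ world [ 0.657  -0.1882  0.038 ] z 0.0444
circ centre in tool cm [ 0.7  -0.37]
```

View pics/w2.png

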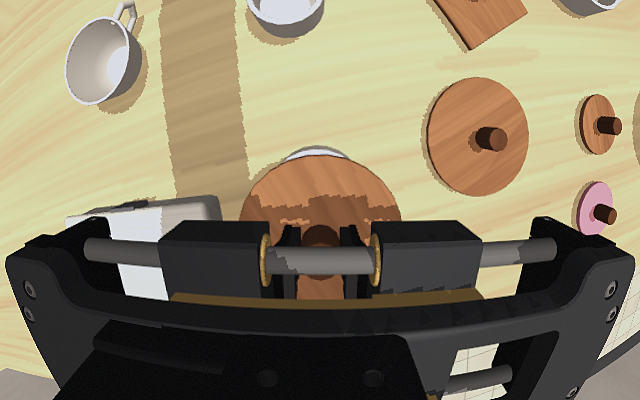

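The medium lid is held above the medium pot, with a sliver of pot rim at (317,152). The overhead and wrist measurements agree on a correction of about +0.3 cm in x and −0.3 cm in y.

```bash
python3 -m crank '[[1,0.3,-0.3,1.5,0],[1,0.3,-0.3,3,0],[1,0.3,-0.3,4.5,0],[1,0.3,-0.3,5.5,0],[1,0.3,-0.3,6,0],[1,0.3,-0.3,6.4,0],[1,0.3,-0.3,6.7,0],[1,0.3,-0.3,6.8,0],[1,0.3,-0.3,6.9,0],[1,0.3,-0.3,6.9,0],[1,0.3,-0.3,6.9,0]]'; python3 -m crank '[[1,0,0,0.05,0],[1,0,0,0.1,0],[1,0,0,0.15,0],[1,0,0,0.2,0],[1,0,0,0.2,0]]'
```

```text
time: 8.3
position: [0.6611, -0.1897, 0.0588]
tool_rot: [0.369, 3.119, 0.0]
ft_force: [0.2, -0.4, -0.5]
finger_gap: 0.0214
gripper_force: 20.0
time: 8.8
position: [0.661, -0.1896, 0.0566]
tool_rot: [0.369, 3.12, 0.0]
ft_force: [-0.6, 0.3, 0.2]
finger_gap: 0.0218
gripper_force: 20.0
```

```bash
python3 -m crank '[[0.5,0,0,0,0],[0.5,0,0,0,0],[0.5,0,0,0,0],[0.5,0,0,0,0],[0.5,0,0,0,0],[0.5,0,0,0,0],[0.5,0,0,-1,0],[0.5,0,0,-3,0],[0.5,0,0,-6,0],[0.5,0,0,-8,0],[0.5,0,0,-8,0],[0.5,0,0,-8,0]]'; python3 go.py ll 0.12
python3 - <<'E'
from h import *
p,d=capture("wrist"); cv2.imwrite("pics/w3.png",p[:,:,::-1])
E
```

```text
time: 10.0
position: [0.661, -0.1896, 0.137]
tool_rot: [0.369, 3.119, 0.0]
ft_force: [0.8, -0.5, -1.9]
finger_gap: 0.0435
gripper_force: 0.0
shift cm [ 5.46 16.3   1.7 ] pos [ 0.661  -0.1896  0.137 ] t 10.0 gap 0.0435 tilt [ 8.e-04  0.e+00 -1.e+00]
```

View pics/w3.png

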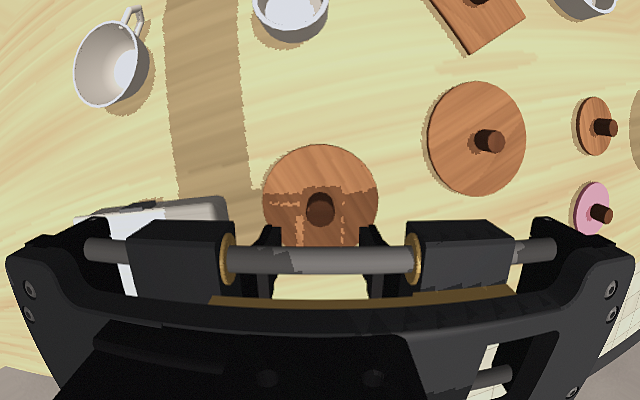

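The medium lid sits on its pot at (320,200) and looks level; I'll check it by depth later. Next is the large lid.

```bash
python3 -m crank '[[0,1,3,0,0],[0,2.3,7,0,0],[0,3.7,11,0.5,0],[0,4.8,14.5,1.2,0],[0,5.4,16.3,1.7,0],[0,5.4,16.3,1.7,0],[0,5.4,16.3,1.7,0],[0,5.4,16.3,1.7,0],[0,5.4,16.3,1.7,0]]'; python3 go.py ll 0.018; python3 wr.py .646 -.0183 .038 .052 .03;python3 - <<'E'
from h import *
p,d=capture("top");P=cloud("top",d)
k=(d>0)&(np.hypot(P[...,0]-.663,P[...,1]+.188)<.06)&(P[...,2]>.03);q=P[k]
f=q[q[:,2]<.066];a=np.linalg.lstsq(np.c_[f[:,:2]-f[:,:2].mean(0),np.ones(len(f))],f[:,2],rcond=None)[0];print("disc plane",a.round(4),len(f))
kn=q[q[:,2]>.072];print("knob",kn.mean(0).round(4),len(kn),"disc mid",((f.max(0)+f.min(0))/2).round(4))
E
```

```text
time: 10.95
position: [0.6467, -0.0212, 0.1197]
tool_rot: [0.375, 3.119, -0.002]
ft_force: [0.1, 0.3, 0.5]
finger_gap: 0.0869
gripper_force: 0.0
shift cm [ 0.15  0.28 10.17] pos [ 0.6467 -0.0212  0.1197] t 10.95 gap 0.0869 tilt [ 5.0e-04 -1.1e-03 -1.0e+00]
pos [[0.6467, -0.0212, 0.1197], [0.6467, -0.0208, 0.1197]] 554 circ world [ 0.6431 -0.0185  0.0076] z 0.0437
circ centre in tool cm [0.42 0.14]
disc plane [-0.0019  0.0011  0.0531] 732
knob [ 0.6593 -0.1876  0.0817] 48 disc mid [ 0.6601 -0.188   0.0543]
```

Overhead depth shows the medium lid's disc level, with its top at 53 mm, so it is home. Now grasping the large lid.

```bash
python3 -m crank '[[0,0.3,0.2,3,0],[0,0.3,0.2,6,0],[0,0.3,0.2,8,0],[0,0.3,0.2,9,0],[0,0.3,0.2,9.7,0],[0,0.3,0.2,10.2,0],[0,0.3,0.2,10.2,0],[0,0.3,0.2,10.2,0],[1,0.3,0.2,10.2,0],[1,0.3,0.2,10.2,0],[1,0.3,0.2,10.2,0],[1,0.3,0.2,10.2,0],[1,0.3,0.2,10.2,0],[1,0.3,0.2,10.2,0],[1,0.3,0.2,10.2,0],[1,0.3,0.2,10.2,0],[1,0.3,0.2,10.2,0],[1,0.3,0.2,10.2,0],[1,0.3,0.2,10.2,0]]' 20 && python3 -m crank '[[1,0,0,0,0],[1,0,0,0,0],[1,0,0,-1,0],[1,0,0,-3,0],[1,0,0,-6,0],[1,0,0,-9,0],[1,0,0,-11,0],[1,0,0,-11,0],[1,0,0,-11,0],[1,0,0,-11,0]]'; python3 go.py pl 0.127
```

```text
time: 13.0
position: [0.644, -0.016, 0.0175]
tool_rot: [-0.37, -3.12, 0.0]
ft_force: [-0.3, -1.2, -0.2]
finger_gap: 0.0215
gripper_force: 20.0
time: 14.0
position: [0.643, -0.0157, 0.1262]
tool_rot: [-0.369, -3.117, 0.0]
ft_force: [0.7, 0.6, -0.5]
finger_gap: 0.0215
gripper_force: 20.0
shift cm [22.24 15.74 -0.03] pos [ 0.643  -0.0157  0.1262] t 14.0 gap 0.0215 tilt [-2.7e-03  1.0e-04 -1.0e+00]
```

```bash
python3 -m crank '[[1,1,0.7,0,0],[1,3,2.1,0,0],[1,6,4.2,0,0],[1,9,6.3,0,0],[1,12,8.4,0,0],[1,15,10.5,0,0],[1,18,12.6,0,0],[1,20,14,0,0],[1,21.6,15.2,0,0],[1,22.4,15.7,0,0],[1,22.4,15.7,0,0],[1,22.4,15.7,0,0],[1,22.4,15.7,0,0],[1,22.4,15.7,0,0],[1,22.4,15.7,0,0]]'; python3 go.py pl 0.057; python3 wr.py .4635 .1893 .035 .055 .07
```

```text
time: 15.5
position: [0.4634, 0.1885, 0.1275]
tool_rot: [0.372, 3.119, -0.0]
ft_force: [-0.5, -0.3, -0.8]
finger_gap: 0.0214
gripper_force: 20.0
shift cm [0.01 0.09 7.05] pos [0.4634 0.1885 0.1275] t 15.5 gap 0.0214 tilt [ 1.e-04 -1.e-04 -1.e+00]
pos [[0.4634, 0.1885, 0.1275], [0.4632, 0.1886, 0.1275]] 34 circ world [0.4719 0.1869 0.065 ] z 0.0438
circ centre in tool cm [-0.88  0.04]
```

```bash
python3 -m crank '[[1,0.2,0.1,1.5,0],[1,0.2,0.1,3,0],[1,0.2,0.1,4.5,0],[1,0.2,0.1,5.5,0],[1,0.2,0.1,6,0],[1,0.2,0.1,6.4,0],[1,0.2,0.1,6.7,0],[1,0.2,0.1,6.8,0],[1,0.2,0.1,6.9,0],[1,0.2,0.1,6.9,0],[1,0.2,0.1,6.9,0]]'; python3 -m crank '[[1,0,0,0.05,0],[1,0,0,0.1,0],[1,0,0,0.15,0],[1,0,0,0.2,0],[1,0,0,0.2,0]]'
```

```text
time: 16.7
position: [0.4614, 0.1906, 0.0588]
tool_rot: [0.369, 3.119, 0.001]
ft_force: [0.6, 0.4, 0.3]
finger_gap: 0.021
gripper_force: 20.0
time: 17.2
position: [0.4612, 0.1906, 0.0565]
tool_rot: [-0.369, -3.12, -0.0]
ft_force: [0.3, 0.3, -1.6]
finger_gap: 0.0214
gripper_force: 20.0
```

```bash
python3 -m crank '[[0.5,0,0,0,0],[0.5,0,0,0,0],[0.5,0,0,0,0],[0.5,0,0,0,0],[0.5,0,0,0,0],[0.5,0,0,0,0],[0,0,0,-1,0],[0,0,0,-3,0],[0,0,0,-6,0],[0,0,0,-8,0],[0,0,0,-8,0],[0,0,0,-8,0]]'; python3 go.py ls 0.12
```

```text
time: 18.4
position: [0.4613, 0.1906, 0.1371]
tool_rot: [0.369, 3.119, 0.001]
ft_force: [-1.1, -0.3, 0.2]
finger_gap: 0.0828
gripper_force: 0.0
shift cm [-19.59   2.45   1.72] pos [0.4613 0.1906 0.1371] t 18.4 gap 0.0828 tilt [ 9.e-04  7.e-04 -1.e+00]
```

```bash
python3 -m crank '[[0,-2,0.3,0,0],[0,-6,0.8,0,0],[0,-10,1.3,0,0],[0,-14,1.8,0.5,0],[0,-17.5,2.2,1.2,0],[0,-19.4,2.5,1.7,0],[0,-19.4,2.5,1.7,0],[0,-19.4,2.5,1.7,0],[0,-19.4,2.5,1.7,0],[0,-19.4,2.5,1.7,0],[0,-19.4,2.5,1.7,0]]'; python3 go.py ls 0.018; python3 wr.py .6575 .1687 .038 .052 .03;python3 - <<'E'
from h import *
p,d=capture("top");P=cloud("top",d)
k=(d>0)&(np.hypot(P[...,0]-.462,P[...,1]-.19)<.07)&(P[...,2]>.03);q=P[k]
f=q[q[:,2]<.066];a=np.linalg.lstsq(np.c_[f[:,:2]-f[:,:2].mean(0),np.ones(len(f))],f[:,2],rcond=None)[0];print("disc plane",a.round(4),len(f))
kn=q[q[:,2]>.072];print("knob",kn.mean(0).round(4),len(kn),"disc mid",((f.max(0)+f.min(0))/2).round(4))
E
```

```text
time: 19.5
position: [0.6551, 0.17, 0.12]
tool_rot: [0.368, 3.12, 0.001]
ft_force: [0.4, 0.5, -0.1]
finger_gap: 0.0868
gripper_force: 0.0
shift cm [-0.26 -0.07 10.2 ] pos [0.6551 0.17   0.12  ] t 19.5 gap 0.0868 tilt [ 2.e-04  5.e-04 -1.e+00]
pos [[0.6551, 0.17, 0.12], [0.6552, 0.1699, 0.12]] 556 circ world [0.6547 0.1692 0.0076] z 0.0437
circ centre in tool cm [ 0.03 -0.09]
disc plane [-0.0045  0.0064  0.0531] 435
knob [0.4699 0.1454 0.6074] 934 disc mid [0.4605 0.2267 0.0528]
```

Large lid is home at 53 mm. Now the small one.

```bash
python3 -m crank '[[0,-0.1,-0.1,3,0],[0,-0.1,-0.1,6,0],[0,-0.1,-0.1,8,0],[0,-0.1,-0.1,9,0],[0,-0.1,-0.1,9.7,0],[0,-0.1,-0.1,10.2,0],[0,-0.1,-0.1,10.2,0],[0,-0.1,-0.1,10.2,0],[1,-0.1,-0.1,10.2,0],[1,-0.1,-0.1,10.2,0],[1,-0.1,-0.1,10.2,0],[1,-0.1,-0.1,10.2,0],[1,-0.1,-0.1,10.2,0],[1,-0.1,-0.1,10.2,0],[1,-0.1,-0.1,10.2,0],[1,-0.1,-0.1,10.2,0],[1,-0.1,-0.1,10.2,0],[1,-0.1,-0.1,10.2,0],[1,-0.1,-0.1,10.2,0]]' 20 && python3 -m crank '[[1,0,0,0,0],[1,0,0,0,0],[1,0,0,-1,0],[1,0,0,-3,0],[1,0,0,-6,0],[1,0,0,-9,0],[1,0,0,-11,0],[1,0,0,-11,0],[1,0,0,-11,0],[1,0,0,-11,0]]'; python3 go.py ps 0.127
```

```text
time: 21.55
position: [0.6564, 0.1684, 0.0175]
tool_rot: [-0.369, -3.12, -0.0]
ft_force: [0.0, 0.4, 0.4]
finger_gap: 0.0217
gripper_force: 20.0
time: 22.55
position: [0.6554, 0.1681, 0.1263]
tool_rot: [-0.369, -3.118, 0.001]
ft_force: [0.2, 0.1, -1.0]
finger_gap: 0.021
gripper_force: 20.0
shift cm [ 8.730e+00 -3.708e+01 -1.000e-02] pos [0.6554 0.1681 0.1263] t 22.55 gap 0.021 tilt [-2.4e-03 -6.0e-04 -1.0e+00]
```

```bash
python3 -m crank '[[1,0.3,-1.2,0,0],[1,0.9,-4,0,0],[1,1.9,-8,0,0],[1,2.8,-12,0,0],[1,3.8,-16,0,0],[1,4.8,-20,0,0],[1,5.7,-24,0,0],[1,6.7,-28,0,0],[1,7.6,-32,0,0],[1,8.3,-35,0,0],[1,8.6,-36.5,0,0],[1,8.8,-37.1,0,0],[1,8.8,-37.1,0,0],[1,8.8,-37.1,0,0],[1,8.8,-37.1,0,0],[1,8.8,-37.1,0,0],[1,8.8,-37.1,0,0],[1,8.8,-37.1,0,0]]'; python3 go.py ps 0.057; python3 wr.py .484 -.172 .035 .055 .05
```

```text
time: 24.35
position: [0.4844, -0.1715, 0.1275]
tool_rot: [-0.368, -3.12, -0.0]
ft_force: [-0.1, 0.2, -0.5]
finger_gap: 0.0216
gripper_force: 20.0
shift cm [ 0.02 -0.06  7.05] pos [ 0.4844 -0.1715  0.1275] t 24.35 gap 0.0216 tilt [-1.e-04  1.e-04 -1.e+00]
pos [[0.4844, -0.1715, 0.1275], [0.4843, -0.1716, 0.1274]] 476 circ world [ 0.4791 -0.1726  0.0285] z 0.0445
circ centre in tool cm [ 0.48 -0.22]
```

```bash
python3 -m crank '[[1,0.2,-0.1,1.5,0],[1,0.2,-0.1,3,0],[1,0.2,-0.1,4.5,0],[1,0.2,-0.1,5.5,0],[1,0.2,-0.1,6,0],[1,0.2,-0.1,6.4,0],[1,0.2,-0.1,6.7,0],[1,0.2,-0.1,6.8,0],[1,0.2,-0.1,6.9,0],[1,0.2,-0.1,6.9,0],[1,0.2,-0.1,6.9,0]]'; python3 -m crank '[[1,0,0,0.05,0],[1,0,0,0.1,0],[1,0,0,0.15,0],[1,0,0,0.2,0],[1,0,0,0.2,0]]'
```

```text
time: 25.55
position: [0.4822, -0.1724, 0.0587]
tool_rot: [0.37, 3.119, 0.0]
ft_force: [0.3, 0.3, 0.1]
finger_gap: 0.0218
gripper_force: 20.0
time: 26.05
position: [0.482, -0.1723, 0.0564]
tool_rot: [-0.37, -3.12, -0.0]
ft_force: [-0.5, 0.1, -0.9]
finger_gap: 0.0219
gripper_force: 20.0
```

Release, rise and move aside to clear the overhead view.

```bash
python3 -m crank '[[0.5,0,0,0,0],[0.5,0,0,0,0],[0.5,0,0,0,0],[0.5,0,0,0,0],[0.5,0,0,0,0],[0.5,0,0,0,0],[0.5,0,0,-1,0],[0.5,0,0,-3,0],[0.5,0,0,-6,0],[0.5,0,0,-10,0],[0.5,0,0,-14,0],[0.5,0,-4,-16,0],[0.5,0,-8,-16,0],[0.5,0,-12,-16,0],[0.5,0,-16,-16,0],[0.5,0,-20,-16,0],[0.5,0,-24,-16,0],[0.5,0,-28,-16,0],[0.5,0,-28,-16,0],[0.5,0,-28,-16,0]]'
python3 - <<'E'
from h import *
for n in("top","scene"):
    p,d=capture(n);P=cloud(n,d); cv2.imwrite(f"pics/{n}F.png",p[:,:,::-1])
    for t,g,r in(("s",(.484,-.172),.038),("m",(.6635,-.1885),.049),("l",(.4635,.1893),.06)):
        k=(d>0)&(np.hypot(P[...,0]-g[0],P[...,1]-g[1])<r)&(P[...,2]>.046)&(P[...,2]<.1);q=P[k]
        f=q[q[:,2]<.06]
        if len(f)<9: print(n,t,"hidden");continue
        a=np.linalg.lstsq(np.c_[f[:,:2]-f[:,:2].mean(0),np.ones(len(f))],f[:,2],rcond=None)[0]
        kn=q[q[:,2]>.075];print(n,t,"plane",a.round(4),len(f),"knob",kn.mean(0).round(4))
E
```

```text
time: 28.05
position: [0.4159, -0.4453, 0.2168]
tool_rot: [-0.373, -3.119, -0.0]
ft_force: [0.7, 0.5, 0.3]
finger_gap: 0.0435
gripper_force: 0.0
top s plane [0.0039 0.004  0.0531] 417 knob [ 0.4818 -0.1699  0.0823]
top m plane [0.0008 0.0008 0.0529] 672 knob [ 0.6602 -0.1879  0.0821]
top l plane [-0.0004 -0.0022  0.0532] 1198 knob [0.4619 0.1909 0.0835]
scene s plane [-0.0088  0.0089  0.0525] 577 knob [ 0.4856 -0.1742  0.0817]
scene m plane [-0.0027  0.0037  0.0527] 1246 knob [ 0.6639 -0.1912  0.0818]
scene l plane [-0.0006  0.0051  0.0526] 838 knob [0.466  0.187  0.0813]
```

View pics/topF.png

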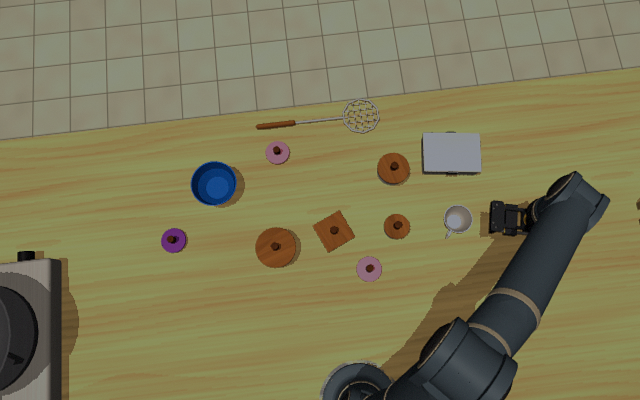

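View pics/sceneF.png

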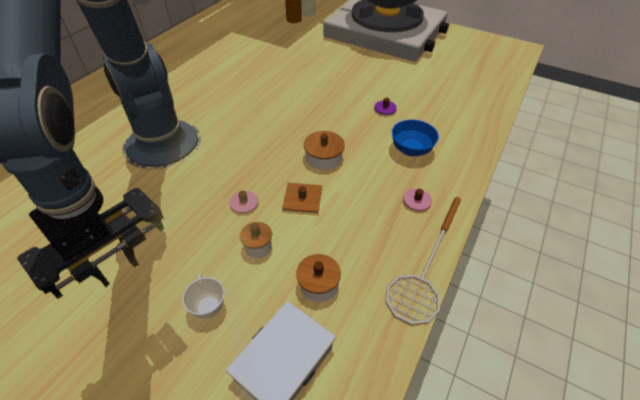

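Both views show all three lids level on their pots: large (247,276), medium (168,393) and small (226,397) in the top view, with disc tops at 53 mm. The bystanders are where they were.

```bash
python3 -c "from cell import *; print(hand_in())"
```

```text
the job is handed in; nothing more can be done
None
```

All three round lids are level and fully home on their matching pots, no bystander visibly shifted in the before-and-after pictures, and the job is handed in after about 28 s of robot time.

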